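Unplug the red plug from its air coupler

ROBOT

A 6-joint arm with a two-finger parallel gripper is mounted at the origin on a cart in front of the work surface, level with it; the furniture and walls round the work are solid. World frame = base frame: x ahead of the robot, y to its left, z up, the work surface at z = 0. Lengths are in m, angles in rad, forces in N, time in s.
With the tool pointing down it reaches from about 0.375 to 0.9 m from the base axis. Payload 3.1 kg.
Tool frame: the origin (TCP) lies at the very end of the fingers, on their centre line; the grasp point (between the pads) lies 19 mm behind it (robot.hold_point_z is the z of the grasp point in the tool frame, in m); z points along the fingers, y is the direction in which the jaws open and shut (so a half turn about z gives the same grasp; the last joint's range is limited). The gripper opens to 87 mm and grips with 3 to 60 N. Pads are 19 mm wide; open, the fingers measure 117 mm over their backs; the gripper's body (75 mm by 190 mm) begins 51 mm behind the grasp point.
Start: joints at [-1.504, 0.527, 1.433, -0, 1.181, -0.178], TCP at [0.152, -0.606, 0.223] pointing down, gripper open.
Joint ranges: [-3.08, 3.08], [-0.75, 2.2], [0.22, 2.44], [-1.43, 4.57], [0, 2.65], [-2.85, 2.85]. Speed limits (rad/s): [2.79, 2.79, 3.14, 3.14, 3.14, 3.14].

INTERFACE

Orientations are given as a unit quaternion [x, y, z, w].
In Python, from rig import robot, viewer, spotter gives the robot as it stands.
- The arm moves only by the shell command python3 -m crank 'ROWS' [FORCE]. ROWS is text: rows parted by semicolons, each of 7 numbers parted by spaces: the turn, a rotation vector about the tool's x, y, z in units of 5 degrees (1.0 is 5 degrees), then the shift along the tool's x, y, z in units of 40 mm (1.0 is 40 mm), then the gripper's target within -1 to 1 (shut at 1, half-way at 0, fully open at -1). A call has 1 to 5 rows; each row shifts and turns the pose as measured when the row begins, along the tool's axes as they then stand; what a row does not reach is not made up. A row lasts 1/8 s, in which the tool goes at most 62.5 mm and 10.7 degrees, less where a joint would pass 70% of its speed; a pose out of reach is approached as far as the arm can. A call is refused whole if a number of a shift passes 1 or a number of a turn 1, either way. A call with a gripper value outside its range is refused whole. The fingers move at their own pace and stop on an object; FORCE is the grip in N (left out, the last holds). Time passes only in rows, so rows that do not move let the fingers close. It gives the time, the measured TCP pose, the force and the opening at its end, in the units of the state.
- robot.get_obs(): the state, without advancing time (a new reading comes with each control period).
- viewer.camera(name): name is "scene" or "top"; returns a dict with "img" (400x640x3 uint8, red, green, blue), "camera_matrix" (3x3 intrinsics, pixels), "distortion" ([k1, k2, p1, p2, k3] as OpenCV has them; the pictures are not rectified), "xyz" and "attitude" of the camera in the world. Camera axes: x right, y down, z forward; pixel columns grow to the right and rows downward; lengths in m; the calibration is good to about 2 mm. A picture is of the moment at which its call begins. There is no depth.
- robot.hand_in(): hands the job in, once; it reports no verdict.
Trained networks look in a picture, given as the dict that the camera call returned (one of the last four; its "shot" number tells which), for a name from the list of things; names that differ only in an ending like _2 or _b are one class to them, and where a whole thing is asked for, a point or a joint stands for the part that bears it (a point fixed in the world has none). Each returns a list of dicts, best first, with "score" (0 to 1); they miss things now and then, are a little off and sometimes report something else, mostly with a low value. They report only what shows in the picture. A call takes as long as a camera call. They do not tell look-alikes from the thing itself.
- spotter.boxes_of(name, picture): "at" ([x, y, z] in m, in the coordinates of the camera as it stood for that picture, good to about 4 mm: the middle of the surface that is visible of it).
The state is a dict: "time": time; "q": joint angles; "joint_velocities": joint speeds; "joint_torque": joint torques, N m; "position": TCP position; "tool_rot": TCP orientation; "ft_force": force on the tool from outside, world axes, zero at the start; "moment": the same for the moment, N m; "grip_width": finger opening in m.
Only numpy, scipy, OpenCV 4.12 (cv2) and the standard library are available. Lean on these libraries where they do the work, as an engineer would, in place of code of your own. Each camera call takes 0.05 s, during which the arm holds its last target.

TASK

Two bench air couplers are each closed by a plug. Open the one with the red plug: slide its steel collar fully back, away from the plug, until the plug pops forward; then let go of the collar, draw the red plug straight out and put it in the black tray. Leave the blue plug and its coupler alone.

Things in the scene. Friction and masses are not known exactly. Their poses are not given: they have to be found in the camera images.
- red_plug: Loose plug, 72 mm long, 70 g: round steel grip 22 mm across, 26 mm long, with red band; red hex flange 29 mm across, 4 mm thick; 14 mm shank, 35 mm deep in the coupler. Origin on its axis, mid grip, 61 mm above the desk. x axis: from grip to shank tip (59 mm), level; it comes out along -x. Unlatched, it pops 15 mm out and stays loosely in by 20 mm, drooping slightly; 40 mm more draws it clear
- red_coupler: Fixed coupler that holds the red plug. Origin on the desk under its axis; x axis: from plug to coupler, level; z up. Axis 62 mm above the desk. Brass socket tube 25 mm across, mouth at x = -30 mm, bore 17 mm wide, 15 mm high. Aluminium block at x = 30 to 60 mm, 44 mm wide, 89 mm high with its screw. Base plate x = -23 to 62 mm, 64 mm wide, 8 mm thick
- red_collar_grip (a point): Centre of the ribbed steel collar on the red plug's coupler, on the axis, 62 mm above the desk; moves with it. Ring 32 mm across, 24 mm long (12 mm either way), free to grasp from above; at home 40 mm behind the seated plug's origin and 44 mm before the block. x axis: away from the plug, the way it is pulled back; z up
- red_collar (a joint): Travel of that collar in m: 0 home, 0.010 fully back at its stop. A spring drives it home: 6 N at the start, 11 N fully back, a little more with friction. The plug is unlatched from about 0.006 to 0.007 and takes about half a second to pop out; let go, the collar springs home
- parts_tray: Open black plastic tray, fixed, 180 x 150 mm (its x and y), 30 mm high, walls and floor 4 mm thick. Origin at the centre of its underside, on the desk
- blue_plug: The same plug with a blue band and flange, seated in a second coupler like the first. Same origin and axes. To be left as it is
- blue_collar (a joint): Travel in m of the collar on the blue plug's coupler: 0 home, 0.010 fully back. To be left alone
Mind the look-alikes: they are no part of the job. What is shaped like the red_plug but yellow is not meant.

How it is judged:
On the way, in this order (a step that is already met when the one before it is completed fails the run):
1. the red plug's collar is pulled back at least 5 mm (value of joint red_collar above 0.005 m), for 0.1 s.
2. the red plug is drawn clear of its coupler (its origin over 85 mm from the collar's centre) (distance between red_plug and red_collar_grip above 0.085 m), for 0.1 s.
At the end, for the whole second after the job is handed in: The red plug lies at rest in the black tray (its origin within the walls and less than 35 mm above the desk), the red collar has sprung home (within 2 mm), the blue plug is within 10 mm of where it was and its collar is home (within 3 mm) (x of red_plug in the frame of parts_tray between -0.086 and 0.086 m and y of red_plug in the frame of parts_tray between -0.071 and 0.071 m and height (world z) of red_plug below 0.035 m and linear speed of red_plug below 0.05 m/s and value of joint red_collar below 0.002 m and distance of blue_plug from where it was at the start of the episode below 0.01 m and value of joint blue_collar below 0.003 m); the robot touches nothing.
It fails at once if the blue plug is moved over 10 mm or its collar is pulled over 5 mm (distance of blue_plug from where it was at the start of the episode above 0.01 m or value of joint blue_collar above 0.005 m).
It also fails if it takes over 45 s, if anything falls off the work surface, if the arm or the gripper's body presses on something with over 40 N, if the wrist force passes 120 N, or if a joint passes its speed limit or range.

## Working session

There is one attempt and no reset: what is moved stays moved. The work goes in short steps, Python scripts to look and compute and a shell command to move; the robot and the scene stay as the last step left them, time stands still between calls to the robot, and variables do not carry over. Pictures are saved under pics/ and viewed, and the job is handed in when it is done.

```bash
ls; mkdir -p pics; python3 - <<'E'
from rig import robot, viewer, spotter
import cv2, numpy as np
o=robot.get_obs(); print({k:np.round(v,3).tolist() for k,v in o.items()}, robot.hold_point_z)
for n in ["scene","top"]:
    p=viewer.camera(n); cv2.imwrite(f"pics/{n}0.png",p["img"][:,:,::-1])
    print(n,p["xyz"],p["attitude"],p["camera_matrix"],p["distortion"])
    for t in ["red_plug","red_coupler","red_collar_grip","blue_plug","parts_tray"]:
        print(t,[(np.round(d["at"],3).tolist(),round(d["score"],2)) for d in spotter.boxes_of(t,p)])
E
```

```text
pics
{'time': 0.0, 'q': [-1.504, 0.528, 1.434, -0.0, 1.181, -0.178], 'joint_velocities': [-0.0, -0.001, -0.0, 0.001, -0.001, 0.0], 'joint_torque': [0.002, -44.004, -17.659, 0.063, 0.058, -0.0], 'position': [0.151, -0.606, 0.222], 'tool_rot': [0.993, 0.122, 0.0, -0.001], 'ft_force': [0.193, -0.314, 0.138], 'moment': [0.013, -0.005, -0.005], 'grip_width': 0.087} -0.0187
scene [ 0.16607352 -0.66962902  0.81649546] [ 0.90023975 -0.19882846  0.08321444 -0.37830014] [[469.75692569   0.         307.79975638]
 [  0.         469.75692569 197.07626977]
 [  0.           0.           1.        ]] [-0.04376653  0.          0.          0.          0.        ]
red_plug [([0.02, 0.283, 0.853], 0.9), ([-0.066, 0.183, 0.956], 0.84), ([0.084, 0.135, 0.933], 0.59), ([0.014, 0.108, 1.034], 0.47)]
red_coupler [([0.154, 0.114, 0.976], 0.69)]
red_collar_grip [([0.124, 0.116, 0.94], 0.64)]
blue_plug [([0.123, 0.114, 0.94], 0.29)]
parts_tray [([0.123, 0.118, 0.944], 0.73), ([-0.083, -0.146, 1.312], 0.67)]
top [0.26261121 0.0208712  1.12148497] [-0.69574492  0.71190231 -0.06611424  0.06901454] [[362.40493058   0.         317.93565369]
 [  0.         362.40493058 203.99134734]
 [  0.           0.           1.        ]] [-0.04152058  0.          0.          0.          0.        ]
red_plug [([0.158, 0.124, 1.099], 0.63), ([0.201, -0.03, 1.077], 0.49)]
red_coupler [([0.178, -0.091, 1.083], 0.58)]
red_collar_grip [([0.19, -0.06, 1.082], 0.38)]
blue_plug [([-0.092, -0.054, 1.081], 0.5)]
parts_tray [([-0.286, -0.04, 1.144], 0.78), ([-0.092, -0.095, 1.083], 0.19)]
```

View pics/scene0.png

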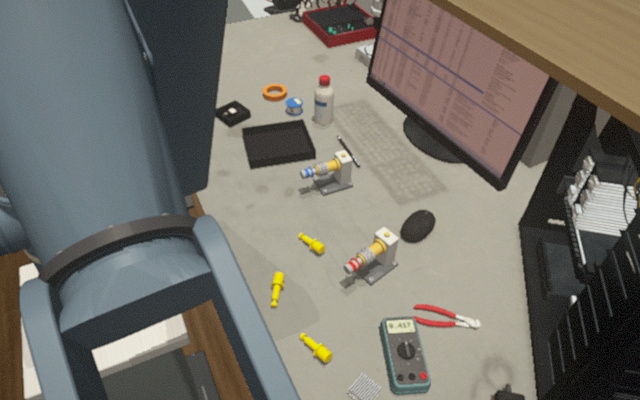

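View pics/top0.png

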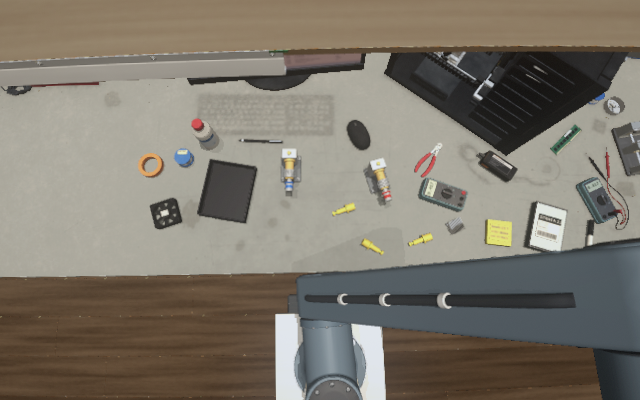

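The scene picture shows the red coupler at about (375,255) with its red plug at (352,266), the blue one at (330,172) and the black tray at (280,144). Three yellow decoys lie on the desk. In the top picture the red plug is at (386,198), its block at (378,165), the blue plug at (290,188) and the tray at (228,190). I'll enlarge these areas to measure them.

```bash
cat > h.py <<'E'
from rig import robot, viewer, spotter
import cv2, numpy as np
from scipy.spatial.transform import Rotation as R
def ray(p,uv):
    u=cv2.undistortPoints(np.array([[uv]],float),p["camera_matrix"],np.array(p["distortion"]))[0,0]
    d=R.from_quat(p["attitude"]).apply([u[0],u[1],1]); return np.array(p["xyz"]),d/np.linalg.norm(d)
def plane(p,uv,z):
    c,d=ray(p,uv); return c+d*(z-c[2])/d[2]
def tri(p1,a,p2,b):
    c1,d1=ray(p1,a);c2,d2=ray(p2,b)
    s=np.linalg.lstsq(np.c_[d1,-d2],c2-c1,rcond=None)[0]
    x,y=c1+s[0]*d1,c2+s[1]*d2
    return (x+y)/2,np.linalg.norm(x-y)
def proj(p,X):
    r=R.from_quat(p["attitude"]).inv()
    Y=r.apply(np.atleast_2d(X)-p["xyz"])
    return cv2.projectPoints(Y,np.zeros(3),np.zeros(3),p["camera_matrix"],np.array(p["distortion"]))[0][:,0]
def crop(p,c,w,h,k,f):
    x,y=c; i=p["img"][y:y+h,x:x+w,::-1]; cv2.imwrite(f,cv2.resize(i,None,fx=k,fy=k,interpolation=cv2.INTER_CUBIC))
E
python3 - <<'E'
from h import *
s=viewer.camera("scene");t=viewer.camera("top")
crop(s,(330,215),80,75,8,"pics/s1.png");crop(t,(350,150),60,60,10,"pics/t1.png")
for n in ["red_plug","red_coupler","red_collar_grip","parts_tray"]:
  for p in (s,t):
    for d in spotter.boxes_of(n,p):
        w=R.from_quat(p["attitude"]).apply(d["at"])+p["xyz"]; print(n,p["shot"],np.round(w,3),round(d["score"],2),np.round(proj(p,w)[0]))
E
```

```text
red_plug 3 [ 0.339 -0.14   0.019] 0.66 [275. 287.]
red_plug 3 [ 0.358 -0.299  0.018] 0.62 [318. 349.]
red_plug 3 [ 0.454 -0.072  0.017] 0.59 [312. 246.]
red_plug 3 [ 0.484 -0.187  0.064] 0.5 [351. 266.]
red_plug 4 [ 0.363 -0.295  0.021] 0.71 [423. 238.]
red_plug 4 [ 0.493 -0.181  0.069] 0.49 [386. 194.]
red_coupler 3 [ 0.562 -0.177  0.048] 0.66 [381. 254.]
red_coupler 4 [ 0.554 -0.159  0.072] 0.66 [378. 174.]
red_collar_grip 3 [ 0.525 -0.183  0.076] 0.7 [368. 254.]
red_collar_grip 3 [0.557 0.091 0.069] 0.43 [322. 170.]
parts_tray 3 [0.528 0.31  0.005] 0.93 [278. 144.]
parts_tray 4 [0.525 0.307 0.004] 0.78 [228. 192.]
```

View pics/s1.png

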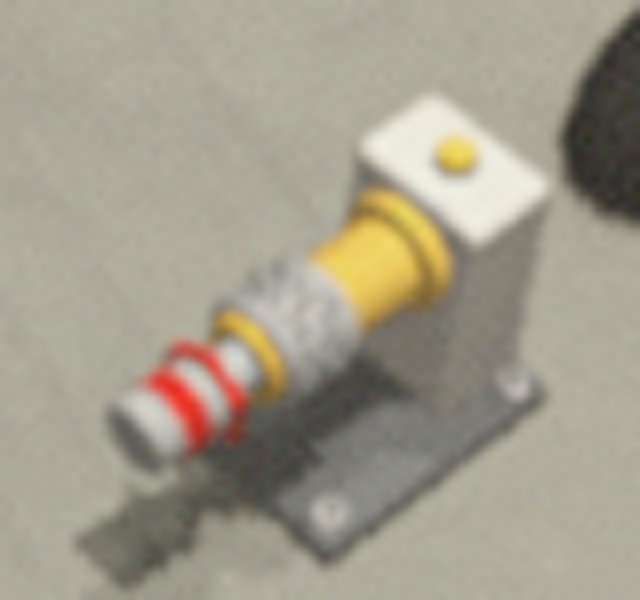

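View pics/t1.png

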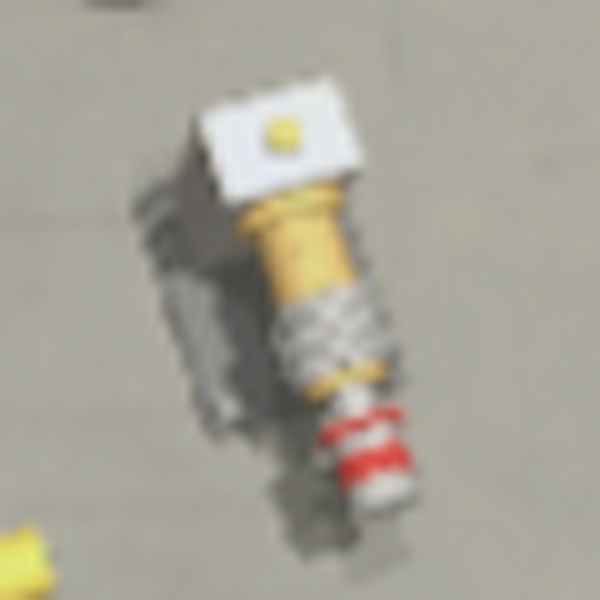

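The two enlargements show the plug seated and the collar at home against the brass rim. I'll triangulate the block, the collar and the plug end.

```bash
python3 - <<'E'
from h import *
from scipy.optimize import least_squares
s=viewer.camera("scene");t=viewer.camera("top")
S=lambda x,y:((x+.5)/8-.5+330,(y+.5)/8-.5+215)
T=lambda x,y:((x+.5)/10-.5+350,(y+.5)/10-.5+150)
P={"blocktop":(S(455,168),T(280,138)),"screw":(S(456,150),T(283,135)),"collar":(S(290,325),T(333,342)),"endface":(S(146,436),T(385,500)),"c1":(S(360,148),T(200,118)),"c2":(S(432,95),T(330,78)),"band":(S(180,412),T(376,462)),"flange":(S(208,388),T(362,425))}
r={}
for k,(a,b) in P.items():
    X,e=tri(s,a,t,b); r[k]=X; print(k,np.round(X,4),round(e,4))
d=r["blocktop"]-r["endface"]; print("yaw",np.degrees(np.arctan2(d[1],d[0])),np.linalg.norm(d[:2]))
# fit: plan model, collar at C, block top centre +56+? ; axis z free
def f(v):
    x,y,a,z,zb=v; u=np.array([np.cos(a),np.sin(a),0]);C=np.array([x,y,z])
    # collar centre, block centre, end face centre, block top corners
    nn=np.array([-u[1],u[0],0]);B=C+59*1e-3*u;B[2]=zb
    pts=np.array([C,B,C-.053*u])
    o=[]
    for p,i in((s,0),(t,1)):
        o.append(proj(p,pts)-[P[k][i] for k in("collar","blocktop","endface")])
    return np.concatenate(o).ravel()
q=least_squares(f,[.53,-.175,.2,.062,.085]); print(np.round(q.x,4),np.degrees(q.x[2]),np.round(q.fun,1))
img=s["img"].copy()
E
```

```text
blocktop [ 0.5838 -0.1583  0.0782] 0.0019
screw [ 0.5828 -0.1582  0.0853] 0.0012
collar [ 0.5258 -0.1741  0.0613] 0.0005
endface [ 0.4773 -0.1875  0.0581] 0.0001
c1 [ 0.5833 -0.1334  0.0661] 0.0236
c2 [ 0.5789 -0.1637  0.1192] 0.0214
band [ 0.4885 -0.1852  0.0591] 0.0005
flange [ 0.4994 -0.1815  0.059 ] 0.0019
yaw 15.297895890641325 0.11034697196729466
[ 0.5271 -0.1738  0.2744  0.0599  0.0774] 15.7198174715749 [ 0.3  0.1  0.3 -0.1 -0.4 -0.1 -0.2 -0.4 -0.3  0.4  0.4  0.3]
```

The fit agrees with the text: the collar centre is at about (0.527, -0.174), axis height about 0.060, yaw about 15.6°. Block, collar and plug end all fit to within 0.4 px. The tool's x axis is already at yaw 14°. I'll move over the collar, staying high.

```bash
python3 -m crank '0 0 -0.3 0.97 -0.68 0 -1; 0 0 0 0.97 -0.68 0 -1; 0 0 0 0.97 -0.68 0 -1; 0 0 0 0.97 -0.68 0 -1; 0 0 0 0.97 -0.68 0 -1' 40
cat >> h.py <<'E'
def go(target,yaw=None):
    o=robot.get_obs(); M=R.from_quat(o["tool_rot"]); d=M.inv().apply(np.array(target)-o["position"])
    a=M.as_matrix(); cy=np.degrees(np.arctan2(a[1,0],a[0,0]))
    print("t",round(o["time"],2),"pos",np.round(o["position"],4),"yaw",round(cy,2),"z",np.round(a[:,2],3),"F",np.round(o["ft_force"],1),"w",round(o["grip_width"],4))
    print("shift units",np.round(d/.04,2),"tool z turn units",None if yaw is None else round(-(yaw-cy)/5,2),"rotvec to level", np.round(np.degrees((M.inv()*R.from_euler('z',cy if yaw is None else yaw,degrees=True)*R.from_euler('x',180,degrees=True)).as_rotvec())/5,2))
E
python3 -c "
from h import *
go([.527,-.174,.18],15.6)"
```

```text
time: 1.82
position: [0.305, -0.4238, 0.2223]
tool_rot: [0.991, 0.132, 0.0, 0.002]
ft_force: [0.2, -0.0, -1.0]
grip_width: 0.087
t 1.82 pos [ 0.305  -0.4238  0.2223] yaw 15.16 z [ 0.001 -0.005 -1.   ] F [ 0.2 -0.  -1. ] w 0.087
shift units [ 6.99 -4.58  1.03] tool z turn units -0.09 rotvec to level [ 0.06  0.   -0.09]
```

```bash
python3 -m crank '0 0 0 1 -0.66 0.1 -1; 0 0 0 1 -0.66 0.1 -1; 0 0 0 1 -0.66 0.1 -1; 0 0 0 1 -0.66 0.1 -1; 0 0 0 1 -0.66 0.1 -1'
python3 -m crank '0 0 -0.05 0.95 -0.6 0.1 -0.7; 0 0 0 0.95 -0.55 0.1 -0.5'
python3 - <<'E'
from h import *
go([.527,-.174,.18],15.6)
s=viewer.camera("scene");t=viewer.camera("top")
crop(s,(280,130),160,150,4,"pics/s2.png");crop(t,(300,110),160,150,4,"pics/t2.png")
E
```

```text
time: 2.45
position: [0.4692, -0.2393, 0.2026]
tool_rot: [0.991, 0.131, 0.002, 0.005]
ft_force: [0.7, -1.6, 0.4]
grip_width: 0.0874
time: 2.7
position: [0.5327, -0.1724, 0.1945]
tool_rot: [0.991, 0.134, 0.002, 0.005]
ft_force: [-0.0, -0.7, 0.0]
grip_width: 0.0741
t 2.7 pos [ 0.5327 -0.1724  0.1945] yaw 15.38 z [ 0.006 -0.01  -1.   ] F [-0.  -0.7  0. ] w 0.0741
shift units [-0.15 -0.    0.36] tool z turn units -0.04 rotvec to level [ 0.12 -0.03 -0.04]
```

View pics/s2.png

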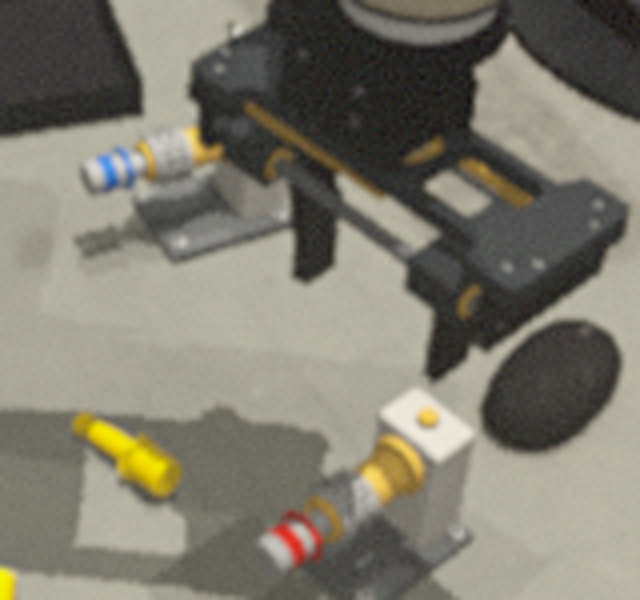

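The gripper is over the red coupler with its jaws across the axis. The long side of the body lies along the jaw direction, and the blue coupler is well clear. I'll descend next.

```bash
python3 -m crank '0.12 0 0 -0.14 0 1 -0.4; 0 0 0 0 0 0.9 -0.4; 0 0 0 0 0 0.8 -0.4; 0 0 0 0 0 0.6 -0.4'
python3 - <<'E'
from h import *
go([.527,-.174,.042],15.6)
s=viewer.camera("scene");t=viewer.camera("top")
crop(s,(320,180),100,90,6,"pics/s3.png")
E
```

```text
time: 3.3
position: [0.5321, -0.1752, 0.062]
tool_rot: [0.991, 0.137, 0.005, 0.003]
ft_force: [0.5, -0.4, 0.5]
grip_width: 0.0607
t 3.3 pos [ 0.5321 -0.1752  0.062 ] yaw 15.77 z [ 0.011 -0.004 -1.   ] F [ 0.5 -0.4  0.5] w 0.0607
shift units [-0.12 -0.07  0.5 ] tool z turn units 0.03 rotvec to level [ 0.08 -0.11  0.03]
```

View pics/s3.png

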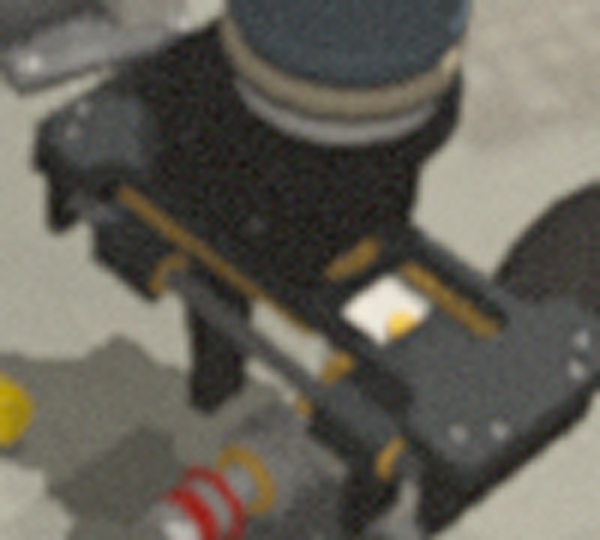

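```bash
python3 -m crank '0.08 -0.1 0 -0.12 0 0.5 -0.4; 0 0 0 0 0 0.05 -0.4; 0 0 0 0 0 0 -0.4'
python3 -c "
from h import *
go([.527,-.174,.042],15.6)"
```

```text
time: 3.78
position: [0.5276, -0.178, 0.0414]
tool_rot: [0.991, 0.137, 0.001, 0.0]
ft_force: [0.2, 0.8, 0.1]
grip_width: 0.0613
t 3.77 pos [ 0.5276 -0.178   0.0414] yaw 15.7 z [ 0.001  0.    -1.   ] F [0.2 0.8 0.1] w 0.0613
shift units [ 0.01 -0.1  -0.02] tool z turn units 0.02 rotvec to level [ 0.   -0.01  0.02]
```

Centre the jaws in y (-4 mm) and close.

```bash
python3 -m crank '0 0 0 0 -0.1 0 -0.2; 0 0 0 0 0 0 0.2; 0 0 0 0 0 0 0.6; 0 0 0 0 0 0 1; 0 0 0 0 0 0 1' 40
python3 -c "
from h import *
go([.527,-.174,.042],15.6)"
```

```text
time: 4.4
position: [0.5278, -0.1737, 0.0441]
tool_rot: [0.991, 0.136, 0.002, 0.001]
ft_force: [0.3, -0.8, -1.1]
grip_width: 0.03
t 4.4 pos [ 0.5278 -0.1737  0.0441] yaw 15.66 z [ 0.005 -0.001 -1.   ] F [ 0.3 -0.8 -1.1] w 0.03
shift units [-0.02  0.    0.05] tool z turn units 0.01 rotvec to level [ 0.03 -0.05  0.01]
```

```bash
python3 -m crank '0 0 0 0 0 0 1; 0 0 0 0.12 0 0 1; 0 0 0 0.12 0 0 1' 40
python3 -c "
from h import *
go([.527,-.174,.042],15.6)"
```

```text
time: 4.78
position: [0.532, -0.1725, 0.0441]
tool_rot: [0.99, 0.137, -0.003, 0.0]
ft_force: [-8.8, -5.5, 4.9]
grip_width: 0.0306
t 4.78 pos [ 0.532  -0.1725  0.0441] yaw 15.81 z [-0.006 -0.002 -1.   ] F [-8.8 -5.5  4.9] w 0.0306
shift units [-0.13  0.    0.05] tool z turn units 0.04 rotvec to level [-0.    0.07  0.04]
```

```bash
python3 -m crank '0 0 0 0.16 0 0 1; 0 0 0 0.16 0 0 1; 0 0 0 0.1 0 0 1' 40
python3 -c "
from h import *
go([.527,-.174,.042],15.6)"
```

```text
time: 5.15
position: [0.5369, -0.171, 0.044]
tool_rot: [0.99, 0.14, -0.015, -0.0]
ft_force: [-10.2, -7.0, 6.4]
grip_width: 0.0302
t 5.15 pos [ 0.5369 -0.171   0.044 ] yaw 16.07 z [-0.031 -0.003 -1.   ] F [-10.2  -7.    6.4] w 0.0302
shift units [-0.26  0.    0.06] tool z turn units 0.09 rotvec to level [-0.06  0.35  0.09]
```

```bash
python3 -m crank '0 0.3 0 0.14 0 0 1; 0 0.1 0 0.12 0 0 1; 0 0 0 0.1 0 0 1; 0 0 0 0.06 0 0 1; 0 0 0 0.06 0 0 1' 40
python3 - <<'E'
from h import *
go([.527,-.174,.042],15.6)
s=viewer.camera("scene")
crop(s,(320,200),80,80,8,"pics/s4.png")
E
```

```text
time: 5.78
position: [0.5344, -0.1716, 0.044]
tool_rot: [0.99, 0.142, -0.019, -0.005]
ft_force: [-8.1, -4.5, 4.2]
grip_width: 0.0302
t 5.78 pos [ 0.5344 -0.1716  0.044 ] yaw 16.38 z [-0.04   0.004 -0.999] F [-8.1 -4.5  4.2] w 0.0302
shift units [-0.19  0.01  0.06] tool z turn units 0.16 rotvec to level [-0.17  0.42  0.15]
```

View pics/s4.png

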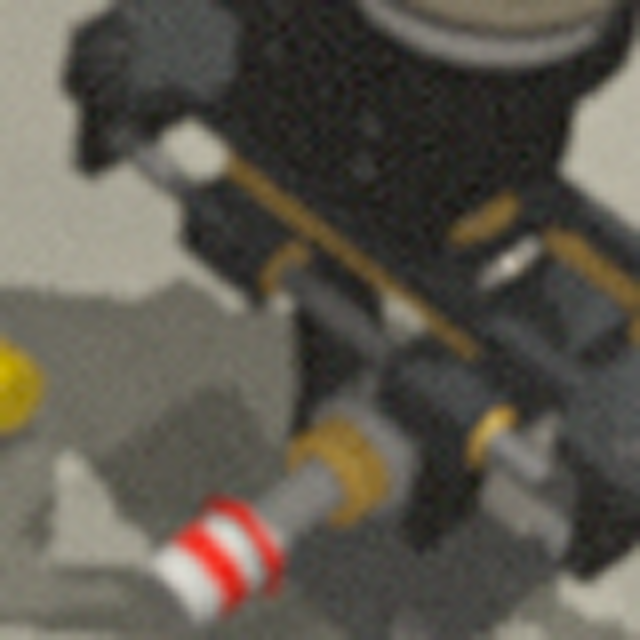

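The plug has popped: its end face has moved to about (343,273) and more shank is showing. The collar has eased slightly, so I'll pull once more to make sure the pop is complete, then check.

```bash
python3 -m crank '0 0.2 0 0.2 0 0 1; 0 0.2 0 0.2 0 0 1; 0 0 0 0.2 0 0 1; 0 0 0 0.18 0 0 1' 40
python3 - <<'E'
from h import *
go([.527,-.174,.042],15.6)
s=viewer.camera("scene")
t=viewer.camera("top")
crop(s,(320,200),80,80,8,"pics/s5.png")
crop(t,(350,150),60,60,10,"pics/t5.png")
E
```

```text
time: 6.32
position: [0.5367, -0.1707, 0.0439]
tool_rot: [0.988, 0.148, -0.031, -0.008]
ft_force: [-16.6, -9.4, 9.0]
grip_width: 0.0304
t 6.33 pos [ 0.5367 -0.1707  0.0439] yaw 17.06 z [-0.064  0.007 -0.998] F [-16.6  -9.4   9. ] w 0.0304
shift units [-0.25  0.01  0.06] tool z turn units 0.29 rotvec to level [-0.29  0.68  0.28]
```

View pics/s5.png

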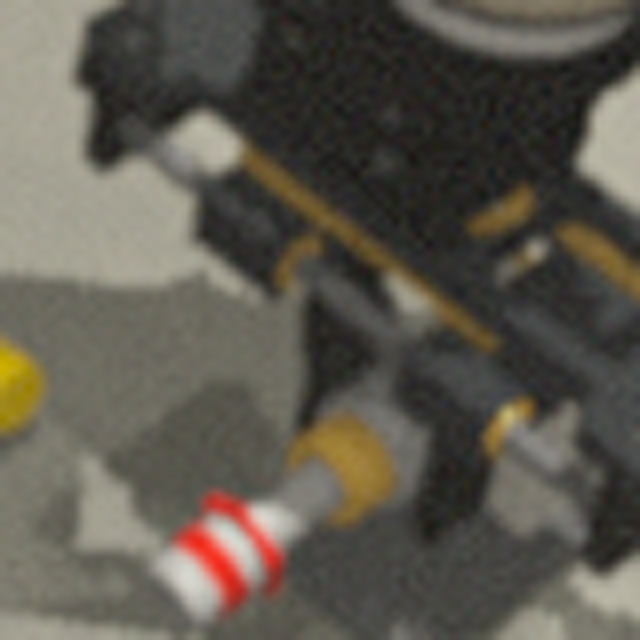

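View pics/t5.png

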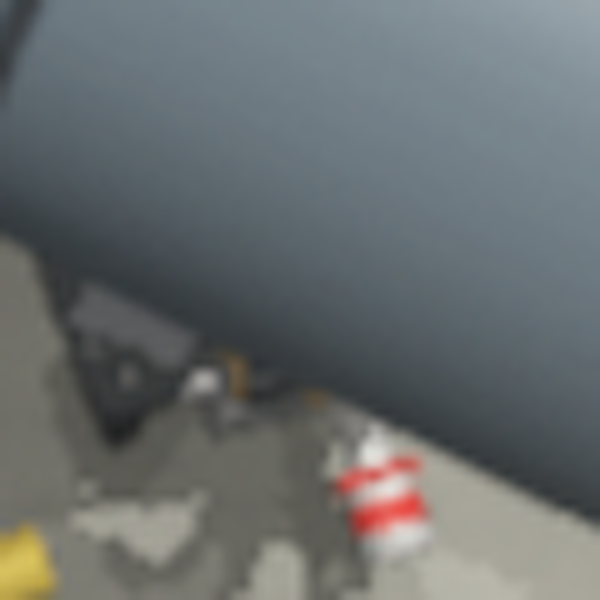

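The plug is fully popped and its position hasn't changed since the last picture. I'll release the collar, rise and level the tool.

```bash
python3 -m crank '0 0 0 -0.1 0 0 0; 0 0 0 0 0 0 -0.4; 0 0 0 0 0 0 -0.4; 0 0 0 0 0 0 -0.4; 0 0.3 0 0 0 -0.3 -0.4'
python3 - <<'E'
from h import *
s=viewer.camera("scene");t=viewer.camera("top")
S=lambda x,y:((x+.5)/8-.5+320,(y+.5)/8-.5+200)
T=lambda x,y:((x+.5)/10-.5+350,(y+.5)/10-.5+150)
for a,b in((S(185,590),T(398,550)),(S(206,568),T(390,513)),(S(243,545),T(380,473))):
    X,e=tri(s,a,t,b);print(np.round(X,4),round(e,4))
u=np.array([np.cos(.272),np.sin(.272)]);print(np.array([.527,-.174])-.055*u)
go([.474,-.189,.042],15.6)
E
```

```text
time: 7.05
position: [0.5339, -0.1721, 0.0556]
tool_rot: [0.989, 0.149, -0.018, -0.011]
ft_force: [0.2, -0.3, -0.4]
grip_width: 0.0603
[ 0.4631 -0.1911  0.0562] 0.0017
[ 0.4723 -0.1885  0.0578] 0.0021
[ 0.4844 -0.1861  0.0578] 0.0026
[ 0.47402205 -0.18877621]
t 7.15 pos [ 0.5343 -0.1731  0.0573] yaw 17.05 z [-0.036  0.013 -0.999] F [ 0.1 -0.9  0.2] w 0.0605
shift units [-1.55 -0.05  0.43] tool z turn units 0.29 rotvec to level [-0.27  0.36  0.29]
```

Triangulation puts the popped plug at (0.473, -0.189, 0.057), and the expected point from the collar is (0.474, -0.189). The jaws are 60 mm apart and straddle everything, so I can slide back along the axis.

```bash
python3 -m crank '-0.27 0.36 0.29 -0.3 -0.05 0 -0.4; 0 0 0 -0.6 0 0 -0.4; 0 0 0 -0.5 0 0.1 -0.4; 0 0 0 -0.2 0 0.15 -0.4; 0 0 0 0 0 0 -0.4'
python3 - <<'E'
from h import *
go([.473,-.189,.039],15.6)
s=viewer.camera("scene")
crop(s,(310,190),90,90,7,"pics/s6.png")
E
```

```text
time: 7.78
position: [0.473, -0.1899, 0.0495]
tool_rot: [0.991, 0.135, 0.004, 0.003]
ft_force: [-0.0, -0.6, -0.4]
grip_width: 0.0611
t 7.78 pos [ 0.473  -0.1899  0.0495] yaw 15.55 z [ 0.008 -0.004 -1.   ] F [-0.  -0.6 -0.4] w 0.0611
shift units [ 0.01 -0.02  0.26] tool z turn units -0.01 rotvec to level [ 0.07 -0.08 -0.01]
```

View pics/s6.png

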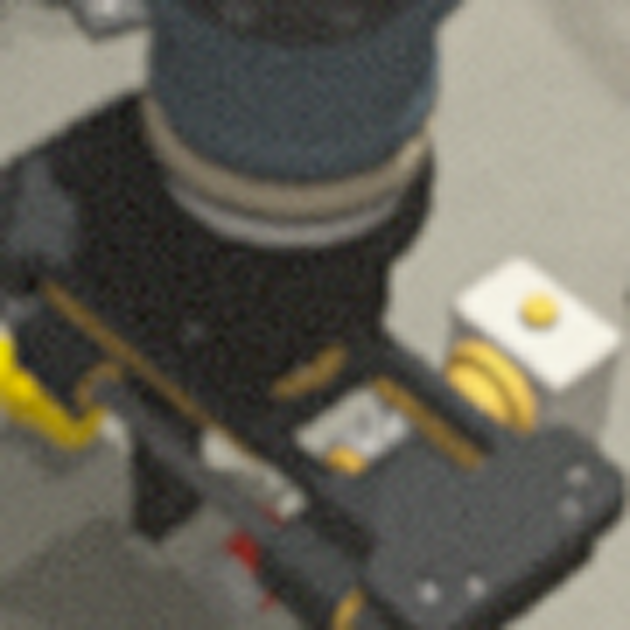

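```bash
python3 -m crank '0 -0.08 0 0 0 0.28 -0.2; 0 0 0 0 0 0 0.3; 0 0 0 0 0 0 0.8; 0 0 0 0 0 0 1; 0 0 0 0 0 0 1' 25
python3 -c "
from h import *
go([.473,-.189,.039],15.6)"
```

```text
time: 8.45
position: [0.4748, -0.1896, 0.0375]
tool_rot: [0.991, 0.137, 0.0, 0.003]
ft_force: [-1.9, -0.3, 1.9]
grip_width: 0.0211
t 8.45 pos [ 0.4748 -0.1896  0.0375] yaw 15.69 z [ 0.001 -0.006 -1.   ] F [-1.9 -0.3  1.9] w 0.0211
shift units [-0.04 -0.03 -0.04] tool z turn units 0.02 rotvec to level [0.07 0.01 0.02]
```

Gripped at 21 mm, which matches the 22 mm grip diameter. I'll draw it straight out.

```bash
python3 -m crank '0 0 0 -0.3 0 0 1; 0 0 0 -0.35 0 0 1; 0 0 0 -0.35 0 0 1; 0 0 0 -0.4 0 0 1; 0 0 0 -0.4 0 0 1' 25
python3 - <<'E'
from h import *
go([.473,-.189,.039],15.6)
s=viewer.camera("scene")
crop(s,(290,190),100,90,6,"pics/s7.png")
E
```

```text
time: 9.07
position: [0.4015, -0.2105, 0.0378]
tool_rot: [0.991, 0.137, 0.001, 0.004]
ft_force: [0.7, -0.2, -0.8]
grip_width: 0.0204
t 9.07 pos [ 0.4015 -0.2105  0.0378] yaw 15.71 z [ 0.002 -0.007 -1.   ] F [ 0.7 -0.2 -0.8] w 0.0204
shift units [ 1.87 -0.03 -0.03] tool z turn units 0.02 rotvec to level [ 0.09 -0.    0.02]
```

View pics/s7.png

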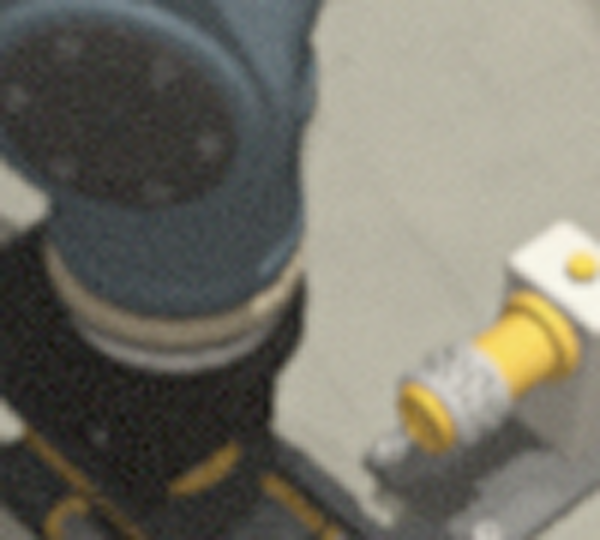

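The plug is out: the socket mouth is empty and the shank tip is clear of it, and the collar is at home. I'll lift and carry it to the tray.

```bash
python3 -m crank '0 0 0 0 0 -0.9 1; 0 0 0 0 -0.2 -1 1; 0 0 0 0.2 -0.6 -1 1; 0 0 0 0.5 -0.9 -0.6 1; 0 0 0 0.52 -0.95 0 1' 25
python3 -m crank '0 0 0 0.52 -0.95 0 1; 0 0 0 0.52 -0.95 0 1; 0 0 0 0.52 -0.95 0 1; 0 0 0 0.52 -0.95 0 1; 0 0 0 0.52 -0.95 0 1' 25
python3 - <<'E'
from h import *
go([.51,.306,.12],15.6)
s=viewer.camera("scene");t=viewer.camera("top")
cv2.imwrite("pics/s8.png",s["img"][:,:,::-1])
crop(t,(150,100),160,150,4,"pics/t8.png")
for n,p in(("scene",s),("top",t)):
    for d in spotter.boxes_of("parts_tray",p): print(n,np.round(R.from_quat(p["attitude"]).apply(d["at"])+p["xyz"],3),round(d["score"],2))
for uv in((212,162),(256,168),(247,222),(199,214)): print(np.round(plane(t,uv,.03),3))
E
```

```text
time: 9.75
position: [0.4174, -0.0958, 0.1811]
tool_rot: [0.991, 0.131, 0.001, 0.002]
ft_force: [0.5, -0.2, -0.3]
grip_width: 0.021
time: 10.38
position: [0.4688, 0.1199, 0.181]
tool_rot: [0.992, 0.129, 0.002, 0.003]
ft_force: [1.5, -0.5, -1.0]
grip_width: 0.0209
t 10.38 pos [0.4688 0.1199 0.181 ] yaw 14.83 z [ 0.005 -0.006 -1.   ] F [ 1.5 -0.5 -1. ] w 0.0209
shift units [ 2.18 -4.24  1.5 ] tool z turn units -0.15 rotvec to level [ 0.08 -0.04 -0.15]
scene [0.514 0.294 0.002] 0.76
top [0.536 0.369 0.007] 0.7
[0.617 0.354 0.03 ]
[0.594 0.215 0.03 ]
[0.423 0.24  0.03 ]
[0.451 0.389 0.03 ]
```

View pics/s8.png

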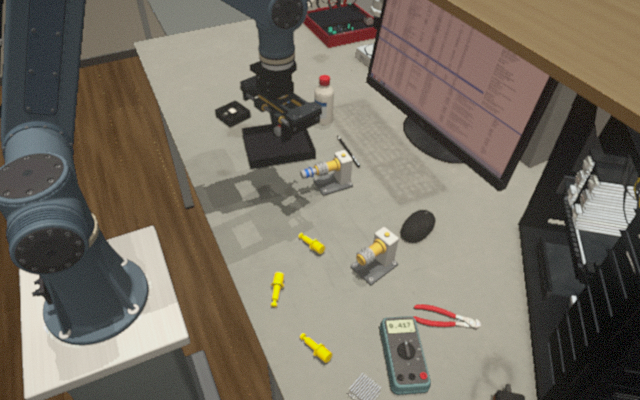

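View pics/t8.png

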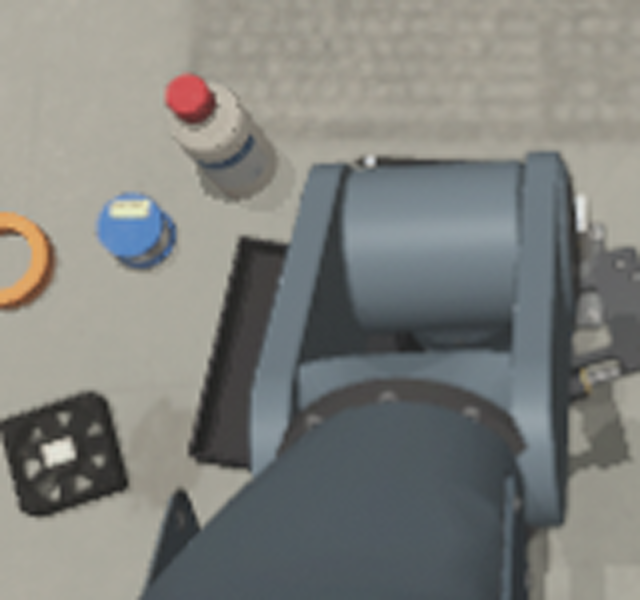

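The plug is still held and is moving past the blue coupler, which is undisturbed at (318,172). The tray corners give a centre of about (0.521, 0.30), in agreement with the networks. I'm aiming the plug's origin at (0.497, 0.304), well clear of the bottle at (325,100).

```bash
python3 -m crank '0 0 0 0.45 -0.95 0 1; 0 0 -0.1 0.45 -0.95 0 1; 0 0 0 0.45 -0.95 0 1; 0 0 0 0.4 -0.85 0.2 1; 0 0 0 0.1 -0.3 0.5 1' 25
python3 -c "
from h import *
go([.497,.304,.016],15.6)"
```

```text
time: 11.2
position: [0.5006, 0.2882, 0.1515]
tool_rot: [0.992, 0.128, 0.002, 0.004]
ft_force: [-0.7, 0.0, -0.4]
grip_width: 0.0215
t 11.2 pos [0.5006 0.2882 0.1515] yaw 14.74 z [ 0.005 -0.008 -1.   ] F [-0.7  0.  -0.4] w 0.0215
shift units [ 0.   -0.43  3.38] tool z turn units -0.17 rotvec to level [ 0.1  -0.03 -0.17]
```

```bash
python3 -m crank '0.1 0 0 0 -0.35 0.8 1; 0 0 0 0 0 0.9 1; 0 0 0 0 0 0.7 1; 0 0 0 0 0 0.5 1; 0 0 0 0 0 0 1' 25
python3 -c "
from h import *
go([.497,.304,.016],15.6)"
```

```text
time: 11.82
position: [0.4928, 0.2916, 0.0262]
tool_rot: [0.992, 0.125, -0.005, 0.003]
ft_force: [-0.2, -0.5, 0.1]
grip_width: 0.0208
t 11.82 pos [0.4928 0.2916 0.0262] yaw 14.35 z [-0.01  -0.006 -1.   ] F [-0.2 -0.5  0.1] w 0.0208
shift units [ 0.18 -0.27  0.25] tool z turn units -0.25 rotvec to level [ 0.04  0.13 -0.25]
```

```bash
python3 -m crank '0 0.1 0 0.1 -0.25 0.1 1; 0 0 0 0 0 0.1 1; 0 0 0 0 0 0.05 1; 0 0 0 0 0 0 1' 25
python3 -c "
from h import *
go([.497,.304,.016],15.6)"
```

```text
time: 12.32
position: [0.4957, 0.3019, 0.0175]
tool_rot: [0.992, 0.124, 0.001, 0.002]
ft_force: [0.4, -0.1, -1.1]
grip_width: 0.0209
t 12.32 pos [0.4957 0.3019 0.0175] yaw 14.26 z [ 0.002 -0.003 -1.   ] F [ 0.4 -0.1 -1.1] w 0.0209
shift units [ 0.04 -0.04  0.04] tool z turn units -0.27 rotvec to level [ 0.04 -0.01 -0.27]
```

```bash
python3 -m crank '0 0 0 0 0 0.15 1; 0 0 0 0 0 0 0.3; 0 0 0 0 0 0 0; 0 0 0 0 0 0 -0.15; 0 0 0 0 0 0 -0.15' 25
python3 -m crank '0 0 0 0 0 -0.4 -0.15; 0 0 0 0 0 -0.8 -0.15; 0 0 0 0 0 -1 -0.15; 0 0 0 0 0 -1 -0.15; 0 0 0 0 0 -0.8 -0.15'
python3 - <<'E'
from h import *
go([.497,.304,.016],15.6)
s=viewer.camera("scene")
crop(s,(200,70),160,130,5,"pics/s9.png")
E
```

```text
time: 12.95
position: [0.4965, 0.3023, 0.0121]
tool_rot: [0.992, 0.124, 0.002, 0.001]
ft_force: [-0.7, 0.1, -0.7]
grip_width: 0.0483
time: 13.58
position: [0.4946, 0.3021, 0.1783]
tool_rot: [0.992, 0.124, 0.0, 0.002]
ft_force: [0.3, 0.1, -0.5]
grip_width: 0.0499
t 13.57 pos [0.4946 0.3021 0.1783] yaw 14.27 z [ 0.001 -0.004 -1.   ] F [ 0.3  0.1 -0.5] w 0.0499
shift units [ 0.07 -0.05  4.06] tool z turn units -0.27 rotvec to level [ 0.04  0.   -0.27]
```

View pics/s9.png

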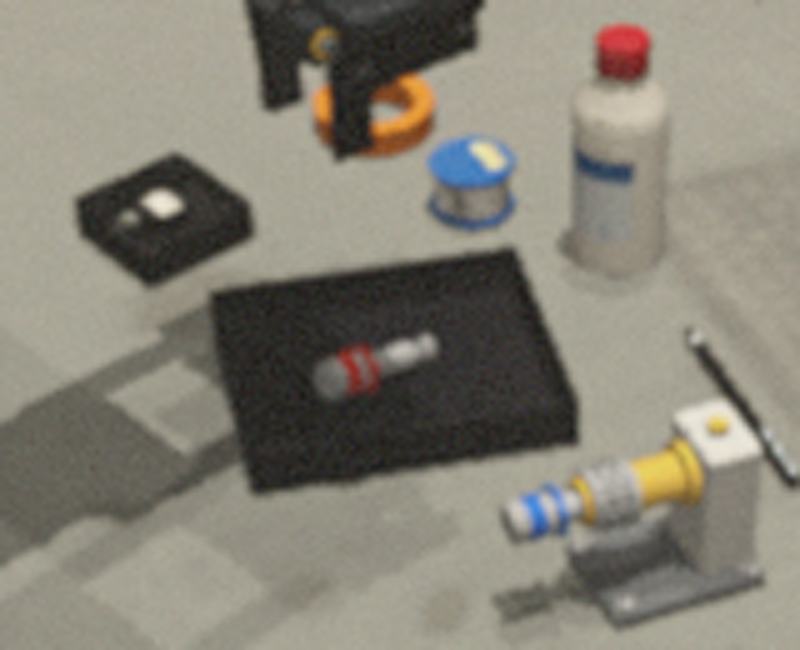

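The red plug lies in the middle of the tray at crop (355,370), with the gripper empty and well above it. The blue plug is seated and its collar is at home. I'll check the red collar and that the plug is at rest before handing in.

```bash
python3 - <<'E'
from h import *
s=viewer.camera("scene");crop(s,(330,215),80,75,8,"pics/s10.png")
a=s["img"][70:200,200:360].astype(int); s2=viewer.camera("scene"); 
print(np.abs(s2["img"][135:155,258:292].astype(int)-s["img"][135:155,258:292]).mean(), proj(s,[[.527,-.174,.061]]), plane(s,(200+345/5,70+372/5),.016))
E
```

```text
4.353921568627451 [[366.15806409 255.09317698]] [0.49983061 0.30439466 0.016     ]
```

View pics/s10.png

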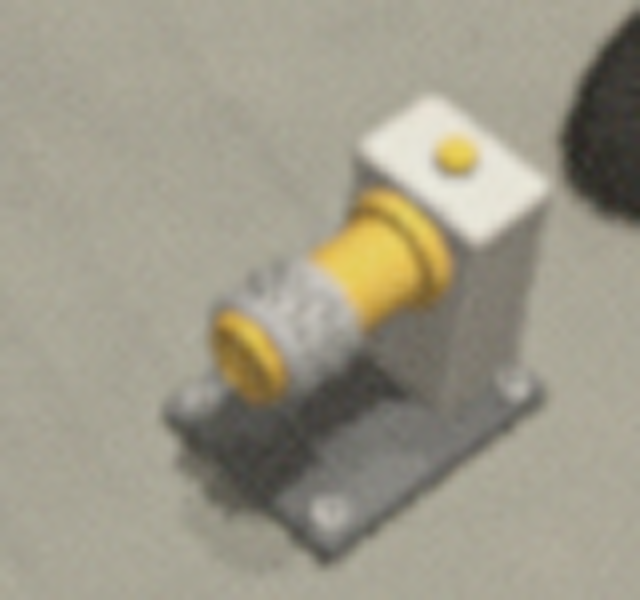

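The red collar is back at its home position, centred at crop (290,325) as in the first picture, and the socket is empty. I'm handing in.

```bash
python3 -c "
from rig import robot
print(robot.hand_in())"
```

```text
the job is handed in; nothing more can be done
None
```

The red plug is out of its coupler and lying in the black tray. I handed the job in at about 14 s; it gives no verdict.

- **What I did:** I pulled the red collar back about 9.5 mm by the arm's reading, until the plug popped, then let go. I gripped the plug, drew it about 75 mm straight back and carried it over to the tray.
- **Last checks, from the scene camera:**
  - The red plug is at about (0.500, 0.304), roughly 20 mm from my estimate of the tray centre. This assumes it is lying on the tray floor.
  - The red collar is back where it was in the first picture, and its socket is empty.
  - The blue plug is seated and its collar looks at home; I judged this by eye.
  - The gripper is empty and about 0.18 m above the desk.
- **What disagreed:**
  - The finger opening read 1–2 mm less than the diameters given for the collar and the plug.
  - The tool tilted up to about 4° under the spring load, and the collar eased back about 2.5 mm mid-pull. I pulled again before releasing.
  - One top-camera reading of the tray was about 70 mm off in y because the arm hid part of it, so I used the earlier views.
- **At rest:** I compared two pictures of the plug and saw a small difference, which I took for image noise. I did not measure its speed directly.

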